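# Hold the straightedge home against the sprung stop

### The job

Pick up the aluminium straightedge (the bar with the raised grip), lay it flat on the fixture's base plate and bring it flush against the panel's straight edge while the sprung plunger is still fully out. Then slide it along that edge against the plunger until its end meets the steel stop block, without ramming it, and finish while still holding it there with the gripper, flush to the panel and firmly against the stop. Leave the other things alone.

Things in the scene. Friction and masses are not known exactly. Their poses are not given: they have to be found in the camera images.
- fixture: assembly fixture fixed to the bench: dark steel base plate 240 (x) x 360 (y) x 10 mm thick, carrying the panel, the stop block and the plunger. Origin on the bench top; in its own frame the base plate spans x -90 to +150 mm, y -170 to +190 mm. It is turned by up to 20 degrees.
- edge (a point): point on the base plate's top face (10 mm above the bench) at the foot of the panel's straight edge; same axes as the fixture. The panel is a fixed aluminium plate 130 x 250 x 12 mm thick with thin ribs on top; its straight edge is the vertical face at x = 0 of this frame, running along y from -155 to +95 mm, with the panel on the +x side. The bare strip of base plate beside the edge, x -90 to 0 mm, is where the straightedge goes, 160 mm long side along y.
- stop: fixed steel stop block on the base plate, 62 mm (x) x 34 mm (y) x 34 mm high. Origin at the foot of the centre of its stop face, on the base plate's top face (130 mm along +y from point edge and 25 mm towards -x); the face looks to -y along the panel edge.
- plunger (a joint): travel of the round brass sprung plunger (14 mm across, axis 11 mm above the base plate, 22 mm out from the panel edge) that stands 14 mm out of the stop face. 0 = fully out; 0.014 (m) = pushed flush with the stop face, when the straightedge's end meets the stop block. It pushes back towards -y with 3 N at first and 8 N when flush.
- plunger_tip (a point): centre of the plunger's end face; same axes as the fixture; moves to +y as it is pressed.
- grip (a point): the loose aluminium straightedge's grip centre. The straightedge weighs about 0.4 kg: a foot 44 mm wide (x) x 160 mm long (y) x 20 mm high, and in its middle a raised grip 16 mm wide (x) x 70 mm long (y), rising from 20 to 64 mm above its underside. This point is on the centre line, 44 mm above the underside. It is the same either way round and starts flat on the bench. Flush against the panel edge its centre line is 22 mm from the edge.
- tape_roll: bystander: roll of paper tape lying flat on the panel, 60 mm across, 19 mm high. Leave it where it is. Origin at its underside.
- offcut: bystander: plain aluminium bar offcut 30 x 100 x 30 mm high, without any grip, lying near the fixture. Leave it where it is. Origin at its underside.
- screwdriver: bystander: screwdriver lying on the bench. Leave it where it is.
- jar: bystander: closed white jar, 60 mm across, 75 mm high. Leave it where it is. Origin at its underside.
- foot: bystander: black rubber machine foot, 50 mm across, 30 mm high. Leave it where it is. Origin at its underside.
- carton: bystander: small carton 60 x 60 x 45 mm high. Leave it where it is. Origin at its underside.
- wrench: bystander: open wrench lying on the bench. Leave it where it is.
- straightedge: the straightedge as a whole; origin at the centre of its underside, same axes as point grip.
Not all that is in view belongs to the job. Leave any green or orange look-alike of the straightedge alone.

How it is judged:
On the way:
1. the straightedge lies flat on the base plate, flush against the panel edge, with the plunger still fully out (x of grip in the frame of edge between -0.0245 and -0.0195 m and angle between the y axis of grip and the y axis of edge, either way round below 0.025 rad and z of grip in the frame of edge between 0.041 and 0.047 m and angle between grip's own z axis and vertical below 0.035 rad and value of joint plunger below 0.003 m and y of grip in the frame of edge between -0.15 and 0.05 m), for 0.2 s.
At the end, for the whole second after the job is handed in: straightedge flat on the base plate, centre line 22 mm (within 2.5 mm) from the panel edge and parallel within 0.025 rad; plunger pressed over 12.2 mm; over 1.5 N between straightedge and stop block; over 2 N between fingers and straightedge; at rest (x of grip in the frame of edge between -0.0245 and -0.0195 m and angle between the y axis of grip and the y axis of edge, either way round below 0.025 rad and z of grip in the frame of edge between 0.041 and 0.047 m and angle between grip's own z axis and vertical below 0.035 rad and value of joint plunger above 0.0122 m and contact force between straightedge and stop above 1.5 N and contact force between the fingers and straightedge above 2 N and linear speed of straightedge below 0.01 m/s); the arm keeps its last pose, push and grip.
It fails at once if the straightedge is rammed into the stop block (over 70 N) (contact force between straightedge and stop above 70 N).
It fails at once if a bystander is moved by more than 30 mm (distance of any of tape_roll, offcut, screwdriver, jar, foot, carton, wrench from where it was at the start of the episode above 0.03 m).
It also fails if it takes over 61 s, if anything falls off the work surface, if the arm or the gripper's body presses on something with over 40 N, if the wrist force passes 120 N, or if a joint passes its speed limit or range.

### The arm

A 7-joint arm with a two-finger parallel gripper is mounted at the origin on the work surface. World frame = base frame: x ahead of the robot, y to its left, z up, the work surface at z = 0. Lengths are in m, angles in rad, forces in N, time in s.
With the tool pointing down it reaches from about 0.4 to 0.875 m from the base axis. Payload 19.3 kg.
Tool frame: the origin (TCP) lies between the finger pads; the fingertips stand bot.tcp_to_tips ahead of it and the grasp point (between the pads) lies 3 mm ahead of it (bot.tcp_to_tips is the distance from the TCP to the fingertips, in m); x points along the fingers, y is the direction in which the jaws open and shut, and the axes are right-handed (so a half turn about x gives the same grasp; the last joint's range is limited). The gripper opens to 85 mm and grips with 20 to 120 N. Pads are 22 mm wide; open, the fingers measure 114 mm over their backs; the gripper's body (76 mm by 85 mm) begins 54 mm behind the grasp point. The pads swing forward as they close: fully open they stand 13 mm farther back than shut.
Start: joints at [-1.384, 0.521, -0.036, 1.599, 0.021, 1.021, -0.113], TCP at [0.159, 0.604, 0.253] pointing down, gripper open.
Joint ranges: [-2.91, 2.91], [-0.3, 2.13], [-1.5, 1.42], [0.17, 2.43], [-1.26, 4.41], [0.16, 1.93], [-2.52, 2.52]. Speed limits (rad/s): [1.89, 1.89, 2.39, 2.39, 3.01, 3.01, 3.01].

### API

Orientations are given as [roll, pitch, yaw] about the fixed x, y, z axes, in that order (R = Rz(yaw) Ry(pitch) Rx(roll)).
In Python, from workcell import bot, eyes gives the robot as it stands. The module is installed in compiled form; this text tells all that it offers.
- The arm moves only by the tool step_arm, never from a script. Its argument "targets" is a list that holds one entry, the list of rows, each a list of 7 numbers: the shift along the tool's x, y, z in cm, then the turn, a rotation vector about the tool's x, y, z in rad, then the opening, from 0 (shut) to 1 (fully open). A call has 1 to 10 rows; each row is the pose to reach, as a shift and turn from the pose measured when the call began, along the tool's axes at that moment; what a row does not reach only later rows make up. A row lasts 1/10 s, in which the tool goes at most 50 mm and 8.59 degrees, less where a joint would pass 70% of its speed; a pose out of reach is approached as far as the arm can. A call with a gripper value outside its range is refused whole. The fingers move at their own pace and stop on an object; "grip_force" is the grip in N (left out, the last holds). Time passes only in rows, so rows that repeat a pose let the fingers close. It gives the time, the measured TCP pose, the force and the opening at its end, in the units of the state.
- bot.observe(): the state, without advancing time (a new reading comes with each control period).
- eyes.grab_frame(name): name is "scene" or "top" or "wrist"; returns the picture (480x640x3 uint8, red, green, blue); there is no depth.
- eyes.get_calibration(name): a dict with "fx", "fy", "cx", "cy" (pixels), "k1" (the pictures are not rectified: a ray, as slopes to the right and down, at radius r is drawn at 1 + k1 r^2 times it, then the intrinsics apply), "camera_from_world" (4x4, takes a point from world to camera coordinates); the wrist camera has in their place "hand_eye" (4x4, takes a point from camera to tool coordinates, whose origin is the TCP and whose axes are the tool frame's). Camera axes: x right, y down, z forward; pixel columns grow to the right and rows downward; lengths in m; the calibration is good to about 2 mm. A picture is of the moment at which its call begins: read the wrist's pose just before it. get_calibration takes no time and is no camera call.
- bot.job_done(): hands the job in, once; it reports no verdict.
The state is a dict: "clock": time; "qpos": joint angles; "qd": joint speeds; "joint_efforts": joint torques, N m; "position": TCP position; "tool_rot": TCP orientation; "force": force on the tool from outside, world axes, zero at the start; "moment": the same for the moment, N m; "grip_width": finger opening in m.
Only numpy, scipy, OpenCV 4.12 (cv2) and the standard library are available. Lean on these libraries where they do the work, as an engineer would, in place of code of your own. Each camera call takes 0.05 s, during which the arm holds its last target.

## Working session

There is one attempt and no reset: what is moved stays moved. The work goes in short steps, Python scripts to look and compute and a tool call to move; the robot and the scene stay as the last step left them, time stands still between calls to the robot, and variables do not carry over. Pictures are saved under pics/ and viewed, and the job is handed in when it is done.

Besides the shell and the picture viewer there is one more tool, called after "Request:" by a JSON object that holds its "method" and its "body", one argument or row to a line. step_arm: Moves the arm, as the interface text tells. Its arguments: {"type":"object","properties":{"targets":{"type":"array","items":{"type":"array","items":{"type":"array","items":{"type":"number"}}}},"grip_force":{"type":"number"}},"required":["targets"]}

```bash
mkdir -p pics; python3 - <<'E'
from workcell import bot, eyes
import cv2, numpy as np
s=bot.observe(); print(s, bot.tcp_to_tips)
for n in ("scene","top"):
    im=eyes.grab_frame(n); cv2.imwrite(f"pics/{n}0.png",im[...,::-1]); np.save(f"{n}0.npy",im)
    print(eyes.get_calibration(n))
print(eyes.get_calibration("wrist"))
E
```

```text
{'clock': 0.0, 'qpos': array([-1.38417146,  0.52200297, -0.03633246,  1.59997551,  0.02117909,
        1.02110455, -0.11280222]), 'qd': array([ 0.00061581, -0.00080682, -0.00073532, -0.00020418, -0.00031439,
        0.00050313, -0.00068183]), 'joint_efforts': array([-5.09818183e-04, -9.27117276e+01,  1.98000155e+00, -3.69939137e+01,
        1.79823639e-02,  8.11570790e-03, -5.21287529e-05]), 'position': array([0.15870555, 0.60420414, 0.25274417]), 'tool_rot': array([-1.51813676,  1.56969   , -1.77498096]), 'force': array([ 0.21882282, -0.22033231,  0.16345194]), 'moment': array([ 0.00320386, -0.01151965, -0.01223381]), 'grip_width': 0.08527539951112138} 0.022
{'fx': 499.424386020699, 'fy': 499.424386020699, 'cx': 322.9803855533109, 'cy': 239.95771562913194, 'k1': -0.01098788595070321, 'camera_from_world': array([[ 0.76455411,  0.64455539, -0.00231598, -0.3146972 ],
       [ 0.33240393, -0.39736189, -0.85534271, -0.16423164],
       [-0.55223604,  0.65318594, -0.51805741,  1.48766784],
       [ 0.        ,  0.        ,  0.        ,  1.        ]])}
{'fx': 624.4510091862671, 'fy': 624.4510091862671, 'cx': 323.6144244759189, 'cy': 236.8537783463104, 'k1': 0.009990535336953642, 'camera_from_world': array([[-0.01462681, -0.99984327,  0.00997413, -0.111209  ],
       [-0.98634961,  0.01279173, -0.16416704,  0.52698323],
       [ 0.16401373, -0.01223922, -0.98638213,  1.15034707],
       [ 0.        ,  0.        ,  0.        ,  1.        ]])}
{'fx': 420.13512768260864, 'fy': 420.13512768260864, 'cx': 315.7817153437134, 'cy': 230.1907181782636, 'k1': -0.05785141737483715, 'hand_eye': array([[-4.89575340e-04, -3.17677178e-01,  9.48198803e-01,
        -1.19098660e-01],
       [ 9.99998912e-01,  1.16396431e-03,  9.06286428e-04,
        -6.20197440e-04],
       [-1.39157609e-03,  9.48198215e-01,  3.17676263e-01,
        -8.03021764e-02],
       [ 0.00000000e+00,  0.00000000e+00,  0.00000000e+00,
         1.00000000e+00]])}
```

View pics/scene0.png

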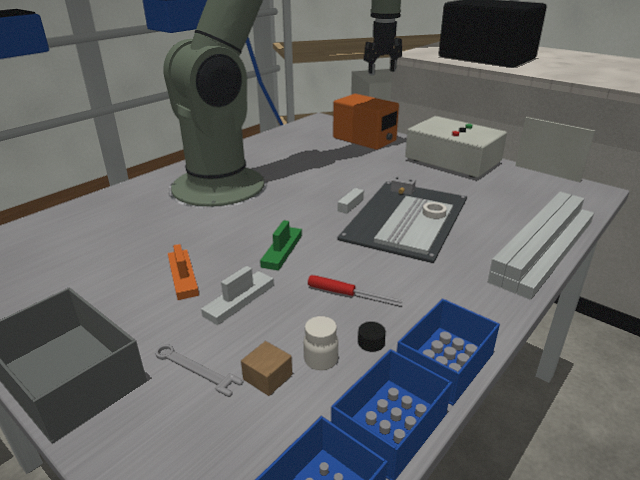

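View pics/top0.png

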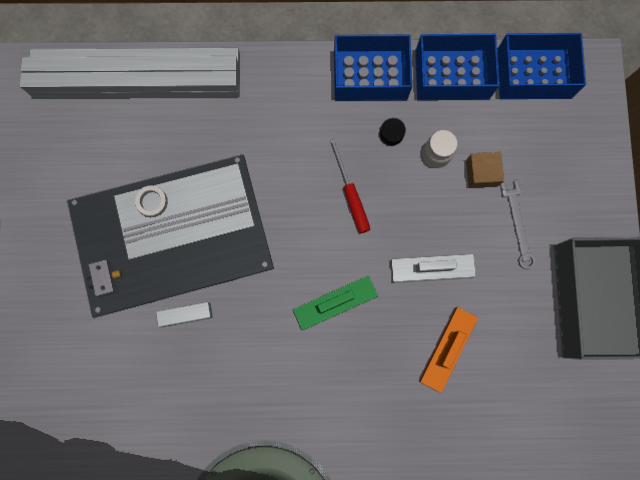

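Candidates for the straightedge in the top view: the aluminium bar with a grip (433,268), the green look-alike (336,302), the orange look-alike (450,349) and the plain offcut without a grip (184,315). There is also stock at the upper left (130,72). I choose (433,268) and will check it in a crop while measuring.

```bash
cat > h.py <<'E'
import numpy as np, cv2
from workcell import bot, eyes
from scipy.spatial.transform import Rotation as R
def Rt(s): return R.from_euler('xyz',s['tool_rot']).as_matrix()
def cam(name,s=None):
    c=eyes.get_calibration(name)
    if name=="wrist":
        T=np.eye(4);T[:3,:3]=Rt(s);T[:3,3]=s['position']; T=T@c['hand_eye']
    else: T=np.linalg.inv(c['camera_from_world'])
    return c,T
def cast(c,T,uv,z):
    uv=np.atleast_2d(uv).astype(float)
    d=(uv-[c['cx'],c['cy']])/[c['fx'],c['fy']]
    u=d.copy()
    for _ in range(10): u=d/(1+c['k1']*(u**2).sum(1,keepdims=True))
    w=np.c_[u,np.ones(len(u))]@T[:3,:3].T
    o=T[:3,3]; t=(z-o[2])/w[:,2]
    return o+w*t[:,None]
def proj(c,T,P):
    P=np.atleast_2d(P); q=(P-T[:3,3])@T[:3,:3]; u=q[:,:2]/q[:,2:]
    u=u*(1+c['k1']*(u**2).sum(1,keepdims=True))
    return u*[c['fx'],c['fy']]+[c['cx'],c['cy']]
E
python3 - <<'E'
from h import *
im=np.load('top0.npy'); c,T=cam("top")
hsv=cv2.cvtColor(im,cv2.COLOR_RGB2HSV)
def big(mask,roi):
    x0,y0,x1,y1=roi; m=np.zeros_like(mask); m[y0:y1,x0:x1]=mask[y0:y1,x0:x1]
    cs,_=cv2.findContours(m,cv2.RETR_EXTERNAL,cv2.CHAIN_APPROX_NONE); k=max(cs,key=cv2.contourArea); return k[:,0,:]
print('bench',hsv[300,250],'foot',hsv[270,405],'grip',hsv[266,435],'base',hsv[220,90],'panel',hsv[240,150])
def rect(k,z):
    P=cast(c,T,k,z)[:,:2]; r=cv2.minAreaRect((P*1000).astype(np.float32)); return r, cv2.boxPoints(r)
m=((hsv[...,2]>150)&(hsv[...,1]<40)).astype(np.uint8)*255
print('bar',rect(big(m,(380,240,490,295)),0.02)[0])
k=big(m,(110,160,262,262)); r,b=rect(k,0.022); print('panel',r,b)
m2=(hsv[...,2]<70).astype(np.uint8)*255
m2=cv2.morphologyEx(m2,cv2.MORPH_CLOSE,np.ones((5,5)))
k=big(m2,(55,140,290,330)); r,b=rect(k,0.01); print('base',r,b)
for n,(x,y,w,h) in {'bar':(380,240,110,60),'fix':(60,150,220,180)}.items():
    cv2.imwrite(f'pics/crop_{n}.png',cv2.resize(im[y:y+h,x:x+w,::-1],None,fx=3.3 if n=='fix' else 6,fy=3.3 if n=='fix' else 6,interpolation=cv2.INTER_CUBIC))
E
```

```text
bench [132  10 123] foot [ 96   7 194] grip [ 98   5 192] base [105  19  55] panel [ 98   6 165]
bar ((467.0180969238281, -330.21295166015625), (43.41333770751953, 159.09446716308594), 2.7312705516815186)
panel ((609.9248046875, 160.7647705078125), (82.45883178710938, 248.6424102783203), 14.251977920532227) [[539.3581   271.10953 ]
 [600.5706    30.119732]
 [680.4915    50.420013]
 [619.279    291.40982 ]]
base ((540.449951171875, 183.13450622558594), (239.8664093017578, 358.6574401855469), 14.549640655517578) [[379.31226  326.58276 ]
 [469.4137   -20.572672]
 [701.58765   39.68625 ]
 [611.4862   386.84167 ]]
```

View pics/crop_bar.png

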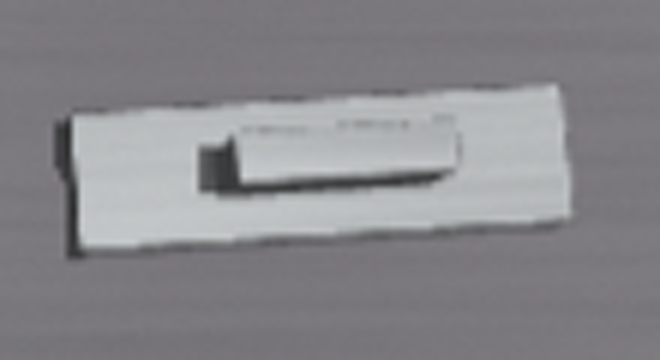

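View pics/crop_fix.png

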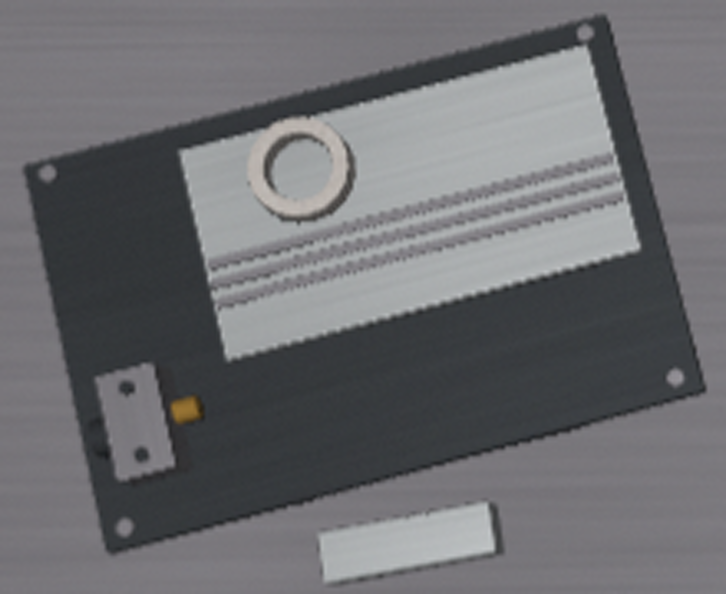

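The crop confirms the choice: a bare aluminium bar with a raised grip, footprint 43×159 mm (44×160 expected). The base plate measures 240×359 mm (240×360 expected). Next I cross-check the panel edge and stop, and plan the approach.

```bash
cat >> h.py <<'E'
FY=np.deg2rad(14.55); FO=np.array([0.5139,0.1659])
def fix2w(x,y):
    c,s=np.cos(FY),np.sin(FY); return FO+[c*x-s*y,s*x+c*y]
def w2fix(p):
    c,s=np.cos(FY),np.sin(FY); d=np.asarray(p)[...,:2]-FO; return np.c_[d@[c,s],d@[-s,c]]
def Rdown(psi,sgn):
    x=np.array([0,0,-1.]); y=sgn*np.array([np.cos(psi),np.sin(psi),0]); return np.c_[x,y,np.cross(x,y)]
def delta(s,p,psi):
    A=Rt(s); best=min((Rdown(psi,g) for g in(1,-1)),key=lambda B:np.linalg.norm(R.from_matrix(A.T@B).as_rotvec()))
    return np.round(A.T@(np.array(p)-s['position'])*100,2), np.round(R.from_matrix(A.T@best).as_rotvec(),3)
E
python3 - <<'E'
from h import *
c,T=cam("top")
px=lambda x,y:(60+x/3.3,150+y/3.3)
print('panel corners',w2fix(cast(c,T,[px(228,358),px(640,248)],.022)))
print('stop top',w2fix(cast(c,T,[px(153,362),px(175,466)],.044)))
print('plunger tip',w2fix(cast(c,T,[px(203,405)],.021)))
print('tape',w2fix(cast(c,T,[px(300,168)],.04)))
s=bot.observe(); print(Rt(s).round(3)); 
print(delta(s,(0.48,0.3,0.30),np.deg2rad(2.7)))
g=cv2.cvtColor(np.load('top0.npy'),cv2.COLOR_RGB2HSV)
for f in ('scene',):
  pass
print('bar axis check grip top corner', cast(c,T,[(380+235/6,240+135/6),(380+457/6,240+120/6)],.064)*1000)
E
```

```text
panel corners [[ 0.00138803  0.09398147]
 [ 0.00138898 -0.15425625]]
stop top [[ 0.00589922  0.13009247]
 [-0.0557613   0.13061742]]
plunger tip [[-0.02157023  0.11418579]]
tape [[0.09614767 0.02467584]]
[[-0.     0.254  0.967]
 [-0.001  0.967 -0.254]
 [-1.    -0.001  0.   ]]
(array([ -4.7 , -21.27,  38.81]), array([1.267e+00, 1.000e-03, 1.000e-03]))
bar axis check grip top corner [[ 471.15629616 -296.2071956    64.        ]
 [ 474.94880793 -365.72950679   64.        ]]
```

Request:
{"method": "step_arm", "body": {
  "targets": [
    [[-4.7,-21.3,38.8,1.267,0,0,1],[-4.7,-21.3,38.8,1.267,0,0,1],[-4.7,-21.3,38.8,1.267,0,0,1],[-4.7,-21.3,38.8,1.267,0,0,1],[-4.7,-21.3,38.8,1.267,0,0,1],[-4.7,-21.3,38.8,1.267,0,0,1],[-4.7,-21.3,38.8,1.267,0,0,1],[-4.7,-21.3,38.8,1.267,0,0,1],[-4.7,-21.3,38.8,1.267,0,0,1],[-4.7,-21.3,38.8,1.267,0,0,1]]
  ]
}}

```text
clock: 1.1
position: [0.4838, 0.2946, 0.3007]
tool_rot: [0.658, 1.568, -0.876]
force: [-0.1, 1.0, 0.4]
grip_width: 0.0852
```

```bash
python3 - <<'E'
from h import *
s=bot.observe(); print(s['clock'],s['position'],s['qpos'].round(2)); print(Rt(s).round(3)); 
print(delta(s,(0.467,-0.330,0.22),np.deg2rad(2.9)))
E
```

```text
1.1 [0.48383821 0.29463618 0.30065492] [-0.92  0.4   0.37  1.72 -0.16  1.06 -0.47]
[[ 0.002  0.999  0.037]
 [-0.002  0.037 -0.999]
 [-1.     0.002  0.003]]
(array([ 8.22, -4.  , 62.34]), array([-0.014,  0.003, -0.002]))
```

Request:
{"method": "step_arm", "body": {
  "targets": [
    [[8.2,-4.0,62.3,-0.014,0.003,-0.002,1],[8.2,-4.0,62.3,-0.014,0.003,-0.002,1],[8.2,-4.0,62.3,-0.014,0.003,-0.002,1],[8.2,-4.0,62.3,-0.014,0.003,-0.002,1],[8.2,-4.0,62.3,-0.014,0.003,-0.002,1],[8.2,-4.0,62.3,-0.014,0.003,-0.002,1],[8.2,-4.0,62.3,-0.014,0.003,-0.002,1],[8.2,-4.0,62.3,-0.014,0.003,-0.002,1],[8.2,-4.0,62.3,-0.014,0.003,-0.002,1],[8.2,-4.0,62.3,-0.014,0.003,-0.002,1]]
  ]
}}

```text
clock: 2.1
position: [0.4694, -0.1978, 0.2368]
tool_rot: [3.139, 1.57, 1.62]
force: [1.2, -0.1, 0.4]
grip_width: 0.0856
```

```bash
python3 - <<'E'
from h import *
s=bot.observe(); print(s['clock'],s['position'],s['qpos'].round(2))
print(delta(s,(0.467,-0.330,0.22),np.deg2rad(2.9)))
E
```

```text
2.1 [ 0.469384   -0.19778025  0.23677198] [-0.09  0.4   0.49  1.94 -0.24  0.86  0.58]
(array([ 1.67, -0.92, 13.19]), array([ 0.001, -0.001, -0.   ]))
```

Request:
{"method": "step_arm", "body": {
  "targets": [
    [[1.7,-0.9,13.2,0,0,0,1],[1.7,-0.9,13.2,0,0,0,1],[1.7,-0.9,13.2,0,0,0,1],[1.7,-0.9,13.2,0,0,0,1],[1.7,-0.9,13.2,0,0,0,1]]
  ]
}}

```text
clock: 2.6
position: [0.4669, -0.3302, 0.2191]
tool_rot: [-2.482, 1.569, 2.281]
force: [0.3, 0.8, 0.4]
grip_width: 0.0854
```

```bash
python3 - <<'E'
from h import *
s=bot.observe(); print(s['clock'],s['position'],s['qpos'].round(2))
im=eyes.grab_frame("wrist"); cv2.imwrite("pics/w1.png",im[...,::-1]); np.save("w1.npy",im)
c,T=cam("wrist",s)
for z in (.02,.064): print(z,proj(c,T,[(.467,-.33,z)]))
print(delta(s,(0.467,-0.330,0.047),np.deg2rad(2.9)))
E
```

```text
2.6 [ 0.46685307 -0.33023948  0.21909328] [ 0.18  0.52  0.48  1.8  -0.3   0.9   0.84]
0.02 [[314.56751987 198.87053443]]
0.064 [[314.31733593 214.74778607]]
(array([17.21,  0.03, -0.  ]), array([ 0.   , -0.001,  0.001]))
```

View pics/w1.png

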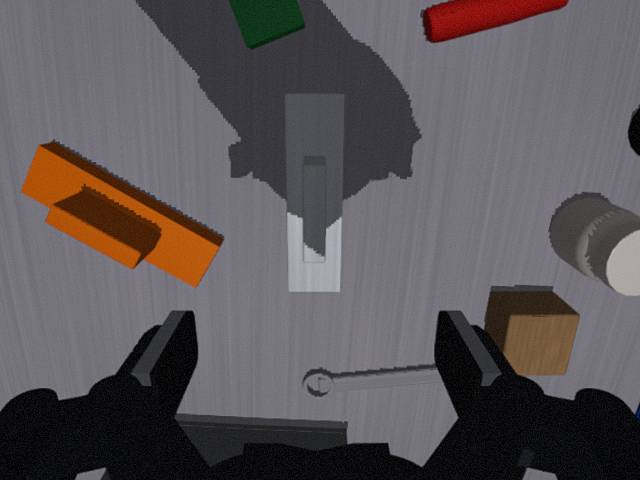

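The wrist view shows the bar's grip centred at column 314, rows about 160–262; the predicted centre was (314,215). The open fingers clear the orange bar, so I descend.

Request:
{"method": "step_arm", "body": {
  "targets": [
    [[4,0,0,0,0,0,1],[8,0,0,0,0,0,1],[11,0,0,0,0,0,1],[13.5,0,0,0,0,0,1],[15.5,0,0,0,0,0,1],[16.6,0,0,0,0,0,1],[17.1,0,0,0,0,0,1],[17.1,0,0,0,0,0,1]]
  ],
  "grip_force": 60
}}

```text
clock: 3.45
position: [0.4675, -0.3286, 0.0485]
tool_rot: [-2.873, 1.569, 1.892]
force: [0.2, 0.4, 0.2]
grip_width: 0.0853
```

Request:
{"method": "step_arm", "body": {
  "targets": [
    [[0,0,0,0,0,0,0],[0,0,0,0,0,0,0],[0,0,0,0,0,0,0],[0,0,0,0,0,0,0],[0,0,0,0,0,0,0],[0,0,0,0,0,0,0],[0,0,0,0,0,0,0],[0,0,0,0,0,0,0]]
  ],
  "grip_force": 60
}}

```text
clock: 4.25
position: [0.4675, -0.3286, 0.0487]
tool_rot: [-2.915, 1.569, 1.85]
force: [-2.1, 1.6, 5.7]
grip_width: 0.0155
```

```bash
python3 - <<'E'
from h import *
s=bot.observe(); print(s['clock'],s['position'],s['force'],s['moment'],s['grip_width'])
im=eyes.grab_frame("wrist"); cv2.imwrite("pics/w2.png",im[...,::-1]); np.save("w2.npy",im)
E
```

```text
4.25 [ 0.46745616 -0.3286375   0.04867269] [-2.06205383  1.55552303  5.72272476] [0.14236257 0.24955409 0.06398009] 0.015474813331150302
```

View pics/w2.png

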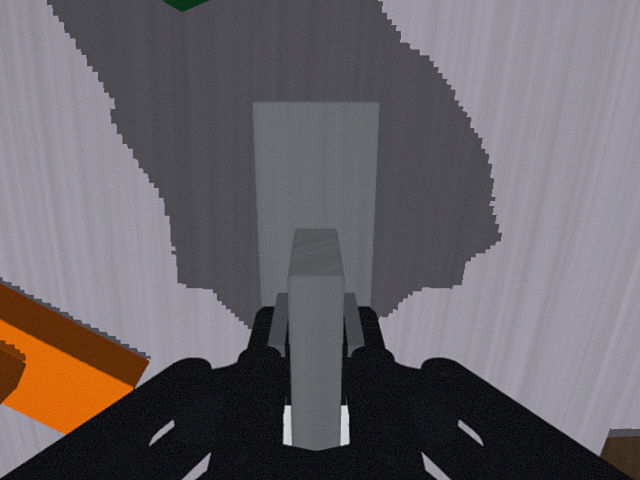

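Request:
{"method": "step_arm", "body": {
  "targets": [
    [[-1,0,0,0,0,0,0],[-3,0,0,0,0,0,0],[-6,0,0,0,0,0,0],[-9,0,0,0,0,0,0],[-12,0,0,0,0,0,0],[-14,0,0,0,0,0,0],[-15,0,0,0,0,0,0],[-15,0,0,0,0,0,0]]
  ]
}}

```text
clock: 5.1
position: [0.4679, -0.329, 0.1997]
tool_rot: [2.254, 1.569, 0.736]
force: [0.6, -0.5, -3.9]
grip_width: 0.0154
```

```bash
python3 - <<'E'
from h import *
s=bot.observe(); print(s['clock'],s['position'],s['force'],s['moment'],s['grip_width'])
print(delta(s,(*fix2w(-.035,-.01),0.19),FY))
E
```

```text
5.1 [ 0.46786815 -0.32899974  0.19972821] [ 0.63027917 -0.52537326 -3.89509456] [-0.0088126  -0.02755396  0.01719384] 0.015381402182072665
(array([  1.02,   3.99, -47.5 ]), array([-0.201, -0.001, -0.001]))
```

Request:
{"method": "step_arm", "body": {
  "targets": [
    [[0,0.2,-2,0,0,0,0],[0,0.5,-5,-0.02,0,0,0],[0.1,0.8,-9,-0.04,0,0,0],[0.2,1.2,-14,-0.06,0,0,0],[0.4,1.7,-19,-0.08,0,0,0],[0.5,2.1,-24,-0.1,0,0,0],[0.6,2.5,-29,-0.12,0,0,0],[0.7,2.9,-34,-0.14,0,0,0],[0.8,3.3,-39,-0.17,0,0,0],[0.9,3.7,-43,-0.19,0,0,0]]
  ]
}}

```text
clock: 6.1
position: [0.481, 0.1052, 0.1901]
tool_rot: [-2.873, 1.57, 2.085]
force: [0.8, -1.8, -3.4]
grip_width: 0.0151
```

Request:
{"method": "step_arm", "body": {
  "targets": [
    [[0.1,0.2,-2,-0.01,0,0,0],[0.1,0.3,-3.5,-0.01,0,0,0],[0.1,0.3,-3.5,-0.01,0,0,0]]
  ]
}}

```text
clock: 6.4
position: [0.4744, 0.1418, 0.1879]
tool_rot: [-1.99, 1.568, 2.981]
force: [0.5, -0.3, -3.3]
grip_width: 0.0152
```

```bash
python3 - <<'E'
from h import *
s=bot.observe(); print(s['clock'],s['position'],s['force'],s['moment'],s['grip_width'],w2fix(s['position'])*1000)
im=eyes.grab_frame("wrist"); cv2.imwrite("pics/w3.png",im[...,::-1])
print(s['qpos'].round(2),delta(s,(*fix2w(-.035,-.01),0.08),FY))
E
```

```text
6.4 [0.47437099 0.14181262 0.18790421] [ 0.53814505 -0.34597325 -3.31046147] [-0.01138924 -0.00138702 -0.01653433] 0.01524107598536306 [[-44.31261023 -13.38420148]]
[-0.71  0.44  0.4   2.01 -0.25  0.74  0.1 ] (array([10.79,  0.96, -0.32]), array([ 0.005, -0.001,  0.002]))
```

View pics/w3.png

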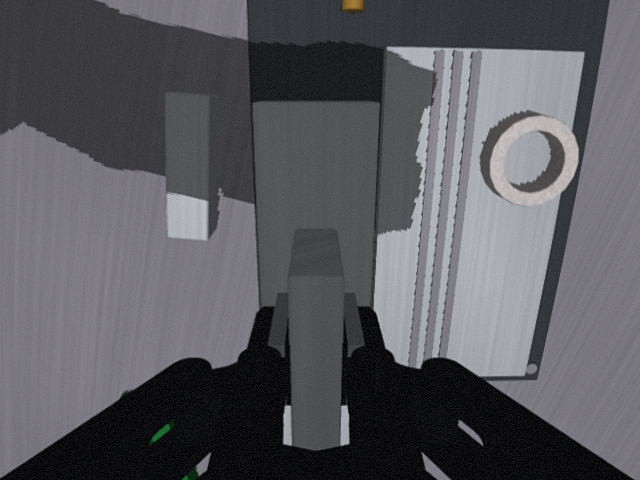

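The wrist view shows the bar unmoved in the jaws, lying over the bare strip. The panel's edge runs parallel at about column 383 and the plunger is ahead at (352,3). I lower it next to the panel.

Request:
{"method": "step_arm", "body": {
  "targets": [
    [[2,0.3,0,0,0,0,0],[5,0.6,-0.2,0.005,0,0,0],[8,0.8,-0.3,0.005,0,0.002,0],[10.5,0.9,-0.3,0.005,0,0.002,0],[11.5,0.9,-0.3,0.005,0,0.002,0],[12.1,0.9,-0.3,0.005,0,0.002,0],[12.3,0.9,-0.3,0.005,0,0.002,0],[12.3,0.9,-0.3,0.005,0,0.002,0]]
  ]
}}

```text
clock: 7.25
position: [0.4828, 0.1453, 0.0657]
tool_rot: [2.15, 1.57, 0.832]
force: [-0.0, -0.5, -4.2]
grip_width: 0.0149
```

```bash
python3 - <<'E'
from h import *
s=bot.observe(); print(s['clock'],s['position'],s['force'],s['moment'],s['grip_width'],w2fix(s['position'])*1000)
im=eyes.grab_frame("wrist"); cv2.imwrite("pics/w4.png",im[...,::-1])
print(delta(s,(*fix2w(-.022,-.01),0.0587),FY))
E
```

```text
7.25 [0.48276825 0.14534062 0.06573407] [-0.01357476 -0.54030461 -4.2004485 ] [-0.02072    -0.03341989 -0.03655214] 0.014910223517104403 [[-35.29834384 -12.07894692]]
(array([ 0.7 ,  1.33, -0.21]), array([-0.002, -0.001, -0.001]))
```

View pics/w4.png

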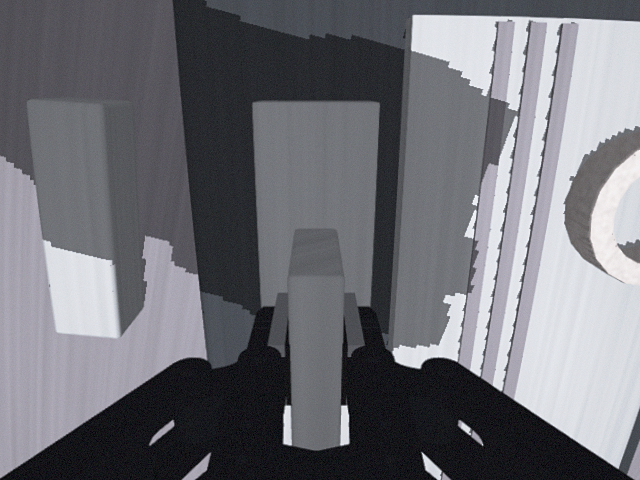

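Request:
{"method": "step_arm", "body": {
  "targets": [
    [[0.2,0,0,0,0,0,0],[0.4,0,0,0,0,0,0],[0.5,0,0,0,0,0,0],[0.6,0,0,0,0,0,0],[0.65,0,0,0,0,0,0],[0.7,0,0,0,0,0,0],[0.7,0,0,0,0,0,0]]
  ]
}}

```text
clock: 8.0
position: [0.4828, 0.1455, 0.0589]
tool_rot: [2.114, 1.57, 0.795]
force: [0.6, -0.7, -5.5]
grip_width: 0.0153
```

Request:
{"method": "step_arm", "body": {
  "targets": [
    [[0.05,0,0,0,0,0,0],[0.1,0,0,0,0,0,0],[0.1,0,0,0,0,0,0]]
  ]
}}

```text
clock: 8.3
position: [0.4828, 0.1455, 0.0586]
tool_rot: [2.241, 1.569, 0.923]
force: [-5.9, -1.3, 19.4]
grip_width: 0.0156
```

Request:
{"method": "step_arm", "body": {
  "targets": [
    [[0.02,0.2,0,0,0,0,0],[0.02,0.4,0,0,0,0,0],[0.02,0.6,0,0,0,0,0],[0.02,0.8,0,0,0,0,0],[0.02,1.0,0,0,0,0,0],[0.02,1.05,0,0,0,0,0]]
  ]
}}

```text
clock: 8.9
position: [0.4868, 0.1464, 0.0589]
tool_rot: [-1.8, 1.559, -3.119]
force: [-49.3, -11.6, 69.2]
grip_width: 0.0155
```

```bash
python3 - <<'E'
from h import *
s=bot.observe(); print(s['clock'],s['position'],s['force'],s['moment'],s['grip_width'],w2fix(s['position'])*1000)
im=eyes.grab_frame("wrist"); cv2.imwrite("pics/w5.png",im[...,::-1])
print(delta(s,(*fix2w(-.022,-.01),0.0585),FY))
E
```

```text
8.9 [0.48679398 0.14644545 0.05887443] [-49.25946842 -11.56459794  69.16245265] [-2.69175218 10.88020645  0.04183296] 0.015487510189244186 [[-31.12416133 -12.02091245]]
(array([ 0.03,  0.91, -0.2 ]), array([-0.002, -0.003,  0.012]))
```

View pics/w5.png

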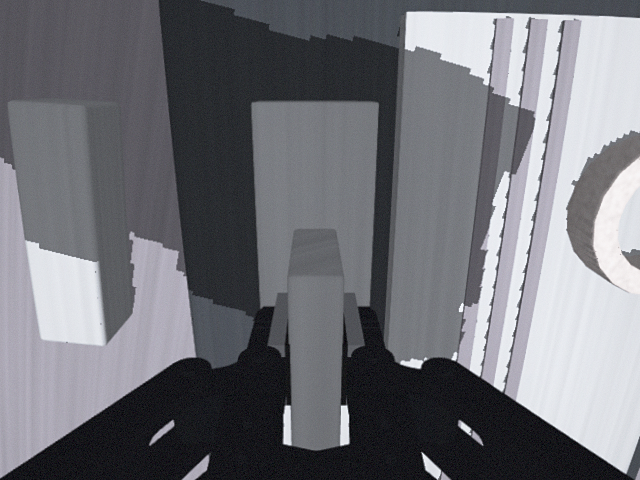

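The bar dragged and wedged on the plate (69 N vertical) before reaching the panel. I'll lift it clear and level, move it sideways in the air, then set it down again.

Request:
{"method": "step_arm", "body": {
  "targets": [
    [[-0.1,0,0,-0.002,-0.003,0.012,0],[-0.2,0,0,-0.002,-0.003,0.012,0],[-0.3,0,0,-0.002,-0.003,0.012,0],[-0.3,0,0,-0.002,-0.003,0.012,0]]
  ]
}}

```text
clock: 9.35
position: [0.4874, 0.1466, 0.0619]
tool_rot: [1.29, 1.57, -0.027]
force: [-0.7, 0.2, -3.5]
grip_width: 0.0154
```

```bash
python3 - <<'E'
from h import *
s=bot.observe(); print(s['clock'],s['position'],s['force'],s['moment'],s['grip_width'],w2fix(s['position'])*1000)
im=eyes.grab_frame("wrist"); cv2.imwrite("pics/w6.png",im[...,::-1])
print(delta(s,(*fix2w(-.024,-.01),0.0595),FY))
E
```

```text
9.35 [0.48739447 0.14660259 0.06193747] [-0.6890054   0.24809962 -3.46487322] [0.0141096  0.05518022 0.04070088] 0.015382096124692247 [[-30.50345029 -12.01967655]]
(array([ 0.24,  0.65, -0.2 ]), array([-0.   ,  0.   , -0.001]))
```

View pics/w6.png

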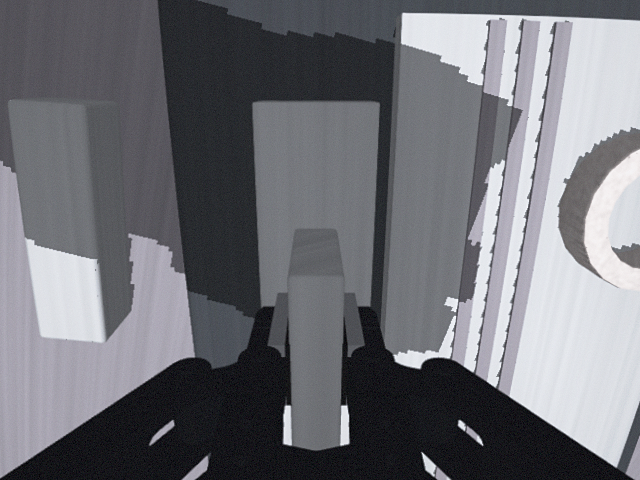

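Request:
{"method": "step_arm", "body": {
  "targets": [
    [[0,0.2,0,0,0,0,0],[0,0.4,0,0,0,0,0],[0.1,0.5,0,0,0,0,0],[0.2,0.6,0,0,0,0,0],[0.2,0.6,0,0,0,0,0]]
  ]
}}

```text
clock: 9.9
position: [0.4931, 0.1481, 0.0596]
tool_rot: [0.997, 1.57, -0.32]
force: [0.6, 0.3, -3.6]
grip_width: 0.0151
```

Request:
{"method": "step_arm", "body": {
  "targets": [
    [[0,0.05,0,0,0,0,0],[0,0.1,0,0,0,0,0],[0,0.15,0,0,0,0,0],[0,0.15,0,0,0,0,0]]
  ]
}}

```text
clock: 10.3
position: [0.4946, 0.1485, 0.0597]
tool_rot: [1.116, 1.57, -0.201]
force: [0.1, 0.0, -3.5]
grip_width: 0.0153
```

```bash
python3 - <<'E'
from h import *
s=bot.observe(); print(s['clock'],s['position'],s['force'],s['moment'],s['grip_width'],w2fix(s['position'])*1000)
im=eyes.grab_frame("wrist"); cv2.imwrite("pics/w7.png",im[...,::-1])
print(delta(s,(*fix2w(-.024,-.01),0.0595),FY))
E
```

```text
10.3 [0.49463364 0.14848344 0.05968232] [ 0.11304731  0.04015699 -3.54574933] [0.01763714 0.02322369 0.01338093] 0.0153109144401384 [[-23.02393957 -12.01780479]]
(array([ 0.02, -0.1 , -0.2 ]), array([-0.   ,  0.   , -0.001]))
```

View pics/w7.png

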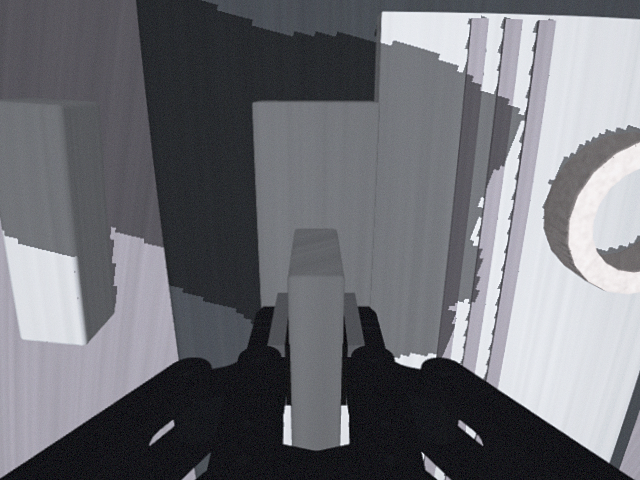

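Request:
{"method": "step_arm", "body": {
  "targets": [
    [[0,0.03,0,0,0,0,0],[0,0.06,0,0,0,0,0],[0,0.08,0,0,0,0,0],[0,0.08,0,0,0,0,0]]
  ]
}}

```text
clock: 10.75
position: [0.4953, 0.1486, 0.0596]
tool_rot: [0.895, 1.57, -0.422]
force: [-0.6, -0.3, -2.8]
grip_width: 0.015
```

Request:
{"method": "step_arm", "body": {
  "targets": [
    [[0,0.03,0,0,0,0,0],[0,0.06,0,0,0,0,0],[0,0.08,0,0,0,0,0],[0,0.08,0,0,0,0,0]]
  ]
}}

```text
clock: 11.15
position: [0.4956, 0.1486, 0.0596]
tool_rot: [-1.07, 1.57, -2.387]
force: [-5.4, -1.5, -0.8]
grip_width: 0.0156
```

Panel contact came where predicted (fixture x ≈ −22 mm). Now I lower the last millimetre onto the plate.

Request:
{"method": "step_arm", "body": {
  "targets": [
    [[0,0.0,0,0,0,0,0],[0.05,0.0,0,0,0,0,0],[0.08,0.0,0,0,0,0,0],[0.1,0.0,0,0,0,0,0],[0.1,0.0,0,0,0,0,0]]
  ]
}}

```text
clock: 11.65
position: [0.4955, 0.1487, 0.0587]
tool_rot: [-1.294, 1.57, -2.611]
force: [-5.2, -1.4, 4.0]
grip_width: 0.0153
```

```bash
python3 - <<'E'
from h import *
s=bot.observe(); print(s['clock'],s['position'],s['force'],s['moment'],s['grip_width'],w2fix(s['position'])*1000)
print(delta(s,(*fix2w(-.022,-.01),0.0588),FY))
E
```

```text
11.65 [0.49552141 0.14866029 0.05869761] [-5.22012552 -1.41703042  3.97917205] [-0.07644046  1.08531109  0.16319087] 0.015292842194329307 [[-22.1202133  -12.06965681]]
(array([-0.01,  0.01, -0.21]), array([-0.   ,  0.   ,  0.001]))
```

Request:
{"method": "step_arm", "body": {
  "targets": [
    [[0.01,0.02,0,0,0,0,0],[0.01,0.02,0,0,0,0,0],[0.01,0.02,0,0,0,0,0],[0.01,0.02,0,0,0,0,0]]
  ]
}}

```text
clock: 12.05
position: [0.4955, 0.1487, 0.0587]
tool_rot: [-1.492, 1.57, -2.808]
force: [-5.6, -1.1, 4.1]
grip_width: 0.0152
```

```bash
python3 - <<'E'
from h import *
s=bot.observe(); print(s['clock'],s['position'],s['force'],s['moment'],s['grip_width'],w2fix(s['position'])*1000)
print(delta(s,(*fix2w(-.022,-.01),0.0588),FY))
im=eyes.grab_frame("wrist"); cv2.imwrite("pics/w8.png",im[...,::-1])
im=eyes.grab_frame("top"); cv2.imwrite("pics/t8.png",cv2.resize(im[150:330,60:280,::-1],None,fx=3.3,fy=3.3))
E
```

```text
12.05 [0.49553826 0.14868556 0.05872568] [-5.59013739 -1.11182566  4.13073599] [-0.21620171  1.15295606  0.16297813] 0.015229704448362275 [[-22.09755207 -12.0494234 ]]
(array([-0.01,  0.01, -0.2 ]), array([-0.   ,  0.   ,  0.001]))
```

View pics/w8.png

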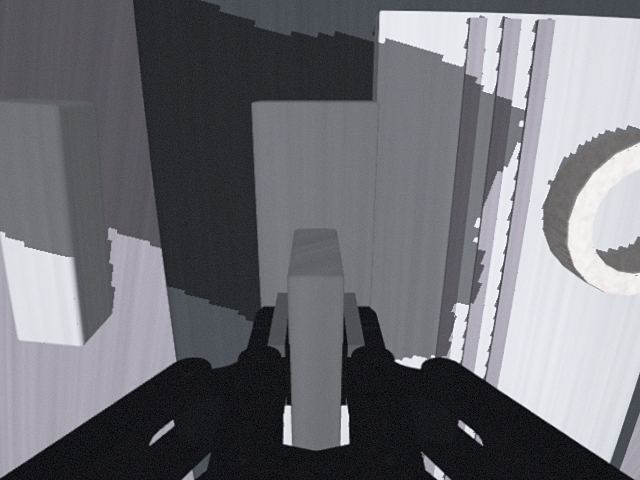

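View pics/t8.png

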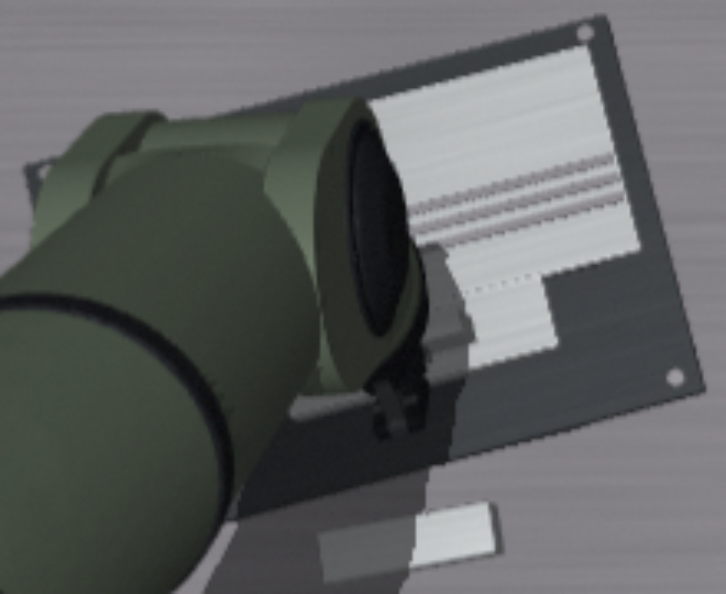

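The wrist view shows the bar's side meeting the panel edge with no gap (columns 373–378). The top view also shows it flush along the edge. I start the slide along +y (tool −z).

Request:
{"method": "step_arm", "body": {
  "targets": [
    [[0,0.02,-0.2,0,0,0,0],[0,0.02,-0.4,0,0,0,0],[0,0.02,-0.6,0,0,0,0],[0,0.02,-0.8,0,0,0,0],[0,0.02,-1.0,0,0,0,0]]
  ]
}}

```text
clock: 12.65
position: [0.4933, 0.1571, 0.0588]
tool_rot: [-0.826, 1.569, -2.144]
force: [-3.6, -10.1, 2.7]
grip_width: 0.0153
```

```bash
cat > st.py <<'E'
from h import *
s=bot.observe(); c,sn=np.cos(FY),np.sin(FY); f=s['force']
print(s['clock'],'fix',w2fix(s['position']).round(5)*1000,'z',s['position'][2].round(5),'Ffix x,y,z',round(f[0]*c+f[1]*sn,1),round(-f[0]*sn+f[1]*c,1),round(f[2],1),'m',s['moment'].round(2))
print(delta(s,(*fix2w(-.022,.05),0.0588),FY))
E
python3 st.py
```

```text
12.65 fix [[-22.17  -3.31]] z 0.05882 Ffix x,y,z -6.0 -8.8 2.7 m [-1.84  0.79  0.19]
(array([-0.01,  0.01, -5.33]), array([-0.001,  0.001,  0.001]))
```

Request:
{"method": "step_arm", "body": {
  "targets": [
    [[0,0.02,-0.3,0,0,0,0],[0,0.02,-0.6,0,0,0,0],[0,0.02,-0.9,0,0,0,0],[0,0.02,-1.2,0,0,0,0],[0,0.02,-1.5,0,0,0,0],[0,0.02,-1.8,0,0,0,0]]
  ]
}}

```text
clock: 13.25
position: [0.489, 0.1733, 0.0589]
tool_rot: [-0.613, 1.568, -1.932]
force: [-3.0, -10.6, 4.1]
grip_width: 0.0151
```

```bash
python3 st.py
```

```text
13.25 fix [[-22.26  13.41]] z 0.0589 Ffix x,y,z -5.6 -9.5 4.1 m [-1.91  0.85  0.32]
(array([-0.  ,  0.02, -3.66]), array([-0.002,  0.003,  0.002]))
```

Request:
{"method": "step_arm", "body": {
  "targets": [
    [[0.01,0.02,-0.3,0,0.003,0.002,0],[0.01,0.02,-0.6,0,0.003,0.002,0],[0.01,0.02,-0.9,0,0.003,0.002,0],[0.01,0.02,-1.2,0,0.003,0.002,0],[0.01,0.02,-1.5,0,0.003,0.002,0],[0.01,0.02,-1.7,0,0.003,0.002,0]]
  ]
}}

```text
clock: 13.85
position: [0.4849, 0.1886, 0.0588]
tool_rot: [-0.534, 1.57, -1.854]
force: [-3.7, -10.3, 2.9]
grip_width: 0.0151
```

```bash
python3 st.py
```

```text
13.85 fix [[-22.37  29.27]] z 0.05876 Ffix x,y,z -6.2 -9.1 2.9 m [-1.97  0.81  0.23]
(array([-0.01,  0.03, -2.07]), array([-0.003,  0.001,  0.001]))
```

Request:
{"method": "step_arm", "body": {
  "targets": [
    [[0,0.02,-0.2,-0.003,0,0,0],[0,0.02,-0.4,-0.006,0,0,0],[0,0.02,-0.6,-0.006,0,0,0],[0,0.02,-0.8,-0.006,0,0,0],[0,0.02,-0.9,-0.006,0,0,0],[0,0.02,-1.0,-0.006,0,0,0]]
  ]
}}

```text
clock: 14.45
position: [0.4828, 0.1974, 0.0588]
tool_rot: [-0.321, 1.569, -1.637]
force: [-3.2, -7.1, 2.1]
grip_width: 0.0153
```

```bash
python3 st.py
```

```text
14.45 fix [[-22.2   38.33]] z 0.05884 Ffix x,y,z -4.9 -6.1 2.1 m [-1.48  0.62  0.03]
(array([ 0.  ,  0.02, -1.17]), array([0.002, 0.002, 0.001]))
```

Request:
{"method": "step_arm", "body": {
  "targets": [
    [[0,0.02,-0.15,0,0,0,0],[0,0.02,-0.3,0,0,0,0],[0,0.02,-0.45,0,0,0,0],[0,0.02,-0.6,0,0,0,0],[0,0.02,-0.7,0,0,0,0],[0,0.02,-0.8,0,0,0,0]]
  ]
}}

```text
clock: 15.05
position: [0.4813, 0.2032, 0.059]
tool_rot: [-0.236, 1.567, -1.553]
force: [-2.6, -14.7, 5.2]
grip_width: 0.0153
```

```bash
python3 st.py
```

```text
15.05 fix [[-22.23  44.27]] z 0.05896 Ffix x,y,z -6.2 -13.6 5.2 m [-2.81  0.51  0.19]
(array([ 0.01,  0.02, -0.57]), array([-0.   ,  0.004,  0.001]))
```

Request:
{"method": "step_arm", "body": {
  "targets": [
    [[0,0.02,-0.08,0,0.004,0,0],[0,0.02,-0.16,0,0.004,0,0],[0,0.02,-0.24,0,0.004,0,0],[0,0.02,-0.32,0,0.004,0,0],[0,0.02,-0.4,0,0.004,0,0]]
  ]
}}

```text
clock: 15.55
position: [0.4806, 0.2055, 0.0589]
tool_rot: [-0.737, 1.569, -2.056]
force: [-1.7, -11.9, 2.0]
grip_width: 0.0153
```

```bash
python3 st.py
```

```text
15.55 fix [[-22.27  46.64]] z 0.05894 Ffix x,y,z -4.6 -11.1 2.0 m [-2.55  0.41  0.28]
(array([ 0.01,  0.03, -0.34]), array([-0.002,  0.001,  0.001]))
```

Request:
{"method": "step_arm", "body": {
  "targets": [
    [[0,0.02,-0.07,-0.002,0.001,0,0],[0,0.02,-0.13,-0.003,0.002,0,0],[0,0.02,-0.19,-0.003,0.002,0,0],[0,0.02,-0.25,-0.003,0.002,0,0],[0,0.02,-0.3,-0.003,0.002,0,0]]
  ]
}}

```text
clock: 16.05
position: [0.4804, 0.2066, 0.059]
tool_rot: [-0.889, 1.569, -2.207]
force: [-0.4, -12.7, 1.9]
grip_width: 0.0152
```

```bash
python3 st.py
```

```text
16.05 fix [[-22.23  47.78]] z 0.05896 Ffix x,y,z -3.6 -12.2 1.9 m [-2.75  0.32  0.16]
(array([ 0.02,  0.02, -0.22]), array([-0.   ,  0.001,  0.002]))
```

Request:
{"method": "step_arm", "body": {
  "targets": [
    [[0,0.02,-0.1,0,0.001,0,0],[0,0.02,-0.17,0,0.002,0,0],[0,0.02,-0.24,0,0.002,0,0],[0,0.02,-0.3,0,0.002,0,0],[0,0.02,-0.36,0,0.002,0,0]]
  ]
}}

```text
clock: 16.55
position: [0.4799, 0.2082, 0.059]
tool_rot: [-1.019, 1.568, -2.338]
force: [-0.8, -13.5, 3.1]
grip_width: 0.0154
```

```bash
python3 st.py
```

```text
16.55 fix [[-22.27  49.53]] z 0.05895 Ffix x,y,z -4.2 -12.8 3.1 m [-2.8   0.31  0.27]
(array([ 0.02,  0.03, -0.05]), array([-0.002,  0.001,  0.002]))
```

Request:
{"method": "step_arm", "body": {
  "targets": [
    [[0,0.02,-0.08,-0.002,0.001,0,0],[0,0.02,-0.14,-0.002,0.002,0,0],[0,0.02,-0.2,-0.002,0.002,0,0],[0,0.02,-0.25,-0.002,0.002,0,0],[0,0.02,-0.3,-0.002,0.002,0,0]]
  ]
}}

```text
clock: 17.05
position: [0.4797, 0.2093, 0.059]
tool_rot: [-1.076, 1.568, -2.394]
force: [-1.9, -13.4, 2.7]
grip_width: 0.0155
```

```bash
python3 st.py; python3 - <<'E'
from h import *
im=eyes.grab_frame("wrist"); cv2.imwrite("pics/w9.png",im[...,::-1])
im=eyes.grab_frame("scene"); cv2.imwrite("pics/s9.png",cv2.resize(im[150:290,310:480,::-1],None,fx=4,fy=4))
E
```

```text
17.05 fix [[-22.23  50.56]] z 0.05896 Ffix x,y,z -5.3 -12.5 2.7 m [-2.94  0.3   0.24]
(array([0.02, 0.02, 0.06]), array([-0.002,  0.001,  0.002]))
```

View pics/w9.png

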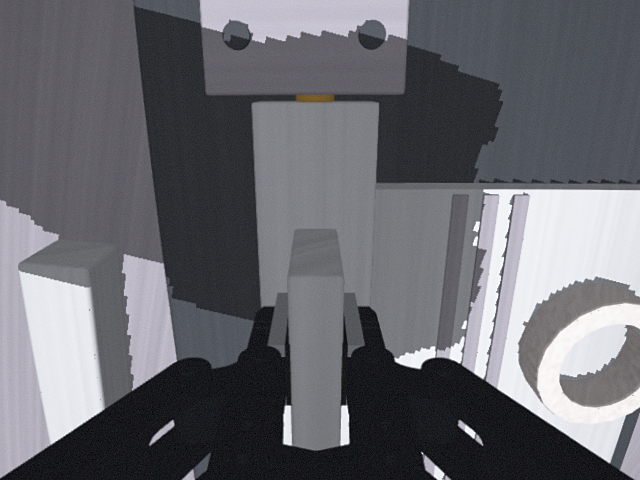

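View pics/s9.png

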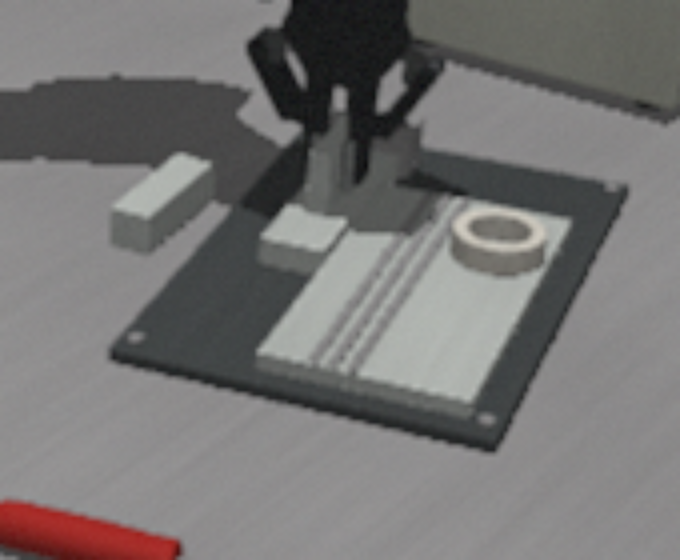

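The wrist view shows the stop face's foot near row 95, the bar's end at row 101 and a sliver of brass plunger at (315,98). Only a few millimetres remain, so I creep.

Request:
{"method": "step_arm", "body": {
  "targets": [
    [[0,0.02,-0.08,-0.001,0.001,0,0],[0,0.02,-0.14,-0.002,0.002,0,0],[0,0.02,-0.2,-0.002,0.002,0,0],[0,0.02,-0.25,-0.002,0.002,0,0]]
  ]
}}

```text
clock: 17.55
position: [0.4796, 0.2097, 0.059]
tool_rot: [-1.118, 1.568, -2.436]
force: [-1.9, -14.7, 1.8]
grip_width: 0.0153
```

```bash
python3 st.py
```

```text
17.55 fix [[-22.21  51.05]] z 0.05899 Ffix x,y,z -5.5 -13.7 1.8 m [-3.08  0.25  0.19]
(array([0.02, 0.02, 0.11]), array([-0.001,  0.001,  0.003]))
```

Request:
{"method": "step_arm", "body": {
  "targets": [
    [[0,0.02,-0.12,-0.001,0.001,0,0],[0,0.02,-0.18,-0.002,0.002,0,0],[0,0.02,-0.24,-0.002,0.002,0,0],[0,0.02,-0.3,-0.002,0.002,0,0],[0,0.02,-0.3,-0.002,0.002,0,0]]
  ]
}}

```text
clock: 18.05
position: [0.4793, 0.2106, 0.059]
tool_rot: [-1.134, 1.567, -2.452]
force: [-0.2, -13.3, 2.9]
grip_width: 0.0152
```

```bash
python3 st.py;  python3 - <<'E'
from h import *
im=eyes.grab_frame("wrist"); cv2.imwrite("pics/w10.png",cv2.resize(im[60:130,230:420,::-1],None,fx=4,fy=4))
E
```

```text
18.05 fix [[-22.21  51.97]] z 0.05901 Ffix x,y,z -3.6 -12.8 2.9 m [-2.97  0.26  0.2 ]
(array([0.02, 0.02, 0.2 ]), array([-0.001,  0.001,  0.003]))
```

View pics/w10.png

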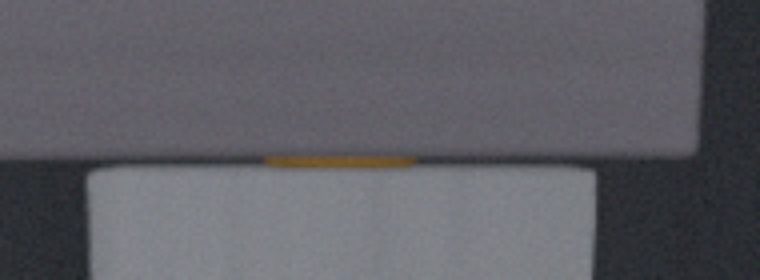

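Request:
{"method": "step_arm", "body": {
  "targets": [
    [[0,0.02,-0.12,-0.001,0.001,0.002,0],[0,0.02,-0.18,-0.002,0.002,0.002,0],[0,0.02,-0.24,-0.002,0.002,0.002,0],[0,0.02,-0.28,-0.002,0.002,0.002,0],[0,0.02,-0.3,-0.002,0.002,0.002,0]]
  ]
}}

```text
clock: 18.6
position: [0.4791, 0.2115, 0.059]
tool_rot: [-0.753, 1.569, -2.071]
force: [-0.6, -14.3, 3.0]
grip_width: 0.015
```

```bash
python3 st.py;  python3 - <<'E'
from h import *
im=eyes.grab_frame("wrist"); cv2.imwrite("pics/w11.png",cv2.resize(im[60:130,230:420,::-1],None,fx=4,fy=4))
E
```

```text
18.6 fix [[-22.26  52.86]] z 0.05897 Ffix x,y,z -4.2 -13.7 3.0 m [-3.1   0.28  0.16]
(array([0.02, 0.03, 0.29]), array([-0.001,  0.002,  0.001]))
```

View pics/w11.png

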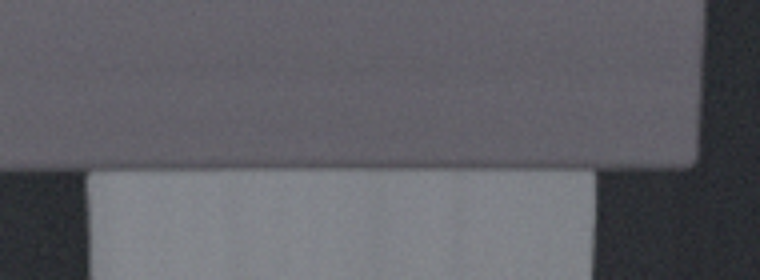

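The gap looks closed in the wrist crop, but there is no force step yet. I push a little further until the force rises.

Request:
{"method": "step_arm", "body": {
  "targets": [
    [[0,0.02,-0.12,-0.001,0.002,0,0],[0,0.02,-0.18,-0.002,0.002,0,0],[0,0.02,-0.24,-0.002,0.002,0,0],[0,0.02,-0.28,-0.002,0.002,0,0],[0,0.02,-0.3,-0.002,0.002,0,0]]
  ]
}}

```text
clock: 19.15
position: [0.479, 0.2119, 0.0591]
tool_rot: [-0.663, 1.568, -1.981]
force: [-0.3, -18.0, 4.7]
grip_width: 0.0153
```

```bash
python3 st.py
```

```text
19.15 fix [[-22.21  53.29]] z 0.05906 Ffix x,y,z -4.8 -17.3 4.7 m [-3.88  0.13  0.23]
(array([0.03, 0.02, 0.33]), array([-0.001,  0.002,  0.002]))
```

Request:
{"method": "step_arm", "body": {
  "targets": [
    [[0,0.02,-0.2,-0.001,0.002,0,0],[0,0.02,-0.28,-0.002,0.002,0,0],[0,0.02,-0.34,-0.002,0.002,0,0],[0,0.02,-0.4,-0.002,0.002,0,0],[0,0.02,-0.4,-0.002,0.002,0,0],[0,0.02,-0.4,-0.002,0.002,0,0]]
  ]
}}

```text
clock: 19.75
position: [0.479, 0.212, 0.0592]
tool_rot: [-0.451, 1.566, -1.77]
force: [1.8, -25.0, 7.2]
grip_width: 0.0153
```

```bash
python3 st.py;  python3 - <<'E'
from h import *
im=eyes.grab_frame("wrist"); cv2.imwrite("pics/w12.png",im[...,::-1])
E
python3 st.py
```

```text
19.75 fix [[-22.18  53.4 ]] z 0.05917 Ffix x,y,z -4.5 -24.6 7.2 m [-5.16 -0.18  0.38]
(array([0.04, 0.02, 0.34]), array([-0.002,  0.004,  0.002]))
19.8 fix [[-22.21  53.36]] z 0.05914 Ffix x,y,z -4.9 -24.4 6.6 m [-5.15 -0.17  0.32]
(array([0.03, 0.02, 0.34]), array([-0.002,  0.004,  0.002]))
```

View pics/w12.png

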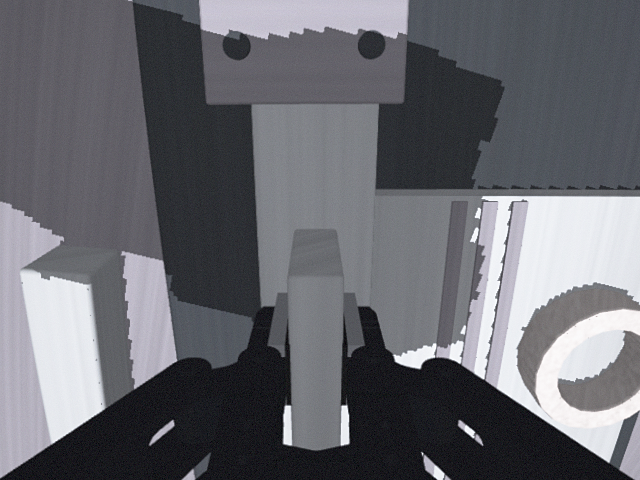

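Motion stopped at y = 53.4 mm while the push rose from 17 to 25 N, and the image shows the bar's end closed against the stop. I add a little margin to the push and level the slight tilt.

Request:
{"method": "step_arm", "body": {
  "targets": [
    [[0.01,0.02,-0.4,-0.002,0.004,0,0],[0.01,0.02,-0.45,-0.002,0.004,0,0],[0.01,0.02,-0.5,-0.002,0.004,0,0],[0.01,0.02,-0.5,-0.002,0.004,0,0],[0.01,0.02,-0.5,-0.002,0.004,0,0],[0.01,0.02,-0.5,-0.002,0.004,0,0]]
  ]
}}

```text
clock: 20.4
position: [0.479, 0.2121, 0.0592]
tool_rot: [-0.424, 1.565, -1.745]
force: [1.9, -31.8, 9.0]
grip_width: 0.0154
```

```bash
python3 st.py;  python3 - <<'E'
from h import *
im=eyes.grab_frame("scene"); cv2.imwrite("pics/s13.png",cv2.resize(im[150:290,310:480,::-1],None,fx=4,fy=4))
im=eyes.grab_frame("wrist"); np.save("w13.npy",im)
cv2.imwrite("pics/w13.png",cv2.resize(im[80:320,230:420,::-1],None,fx=2.4,fy=2.4))
s=bot.observe(); print(s['grip_width'],s['qd'].round(4))
E
python3 st.py
```

```text
20.4 fix [[-22.16  53.44]] z 0.05922 Ffix x,y,z -6.1 -31.3 9.0 m [-6.44 -0.33  0.51]
(array([0.04, 0.02, 0.34]), array([-0.004,  0.005,  0.002]))
0.015283139997491233 [-0.0006 -0.     -0.0012  0.0009  0.0014  0.0028 -0.0014]
20.5 fix [[-22.21  53.45]] z 0.05922 Ffix x,y,z -5.9 -30.3 9.2 m [-6.34 -0.36  0.46]
(array([0.04, 0.02, 0.34]), array([-0.004,  0.005,  0.002]))
```

View pics/w13.png

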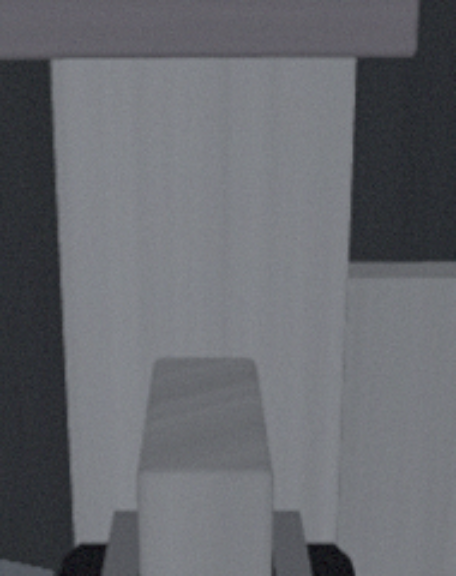

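View pics/s13.png

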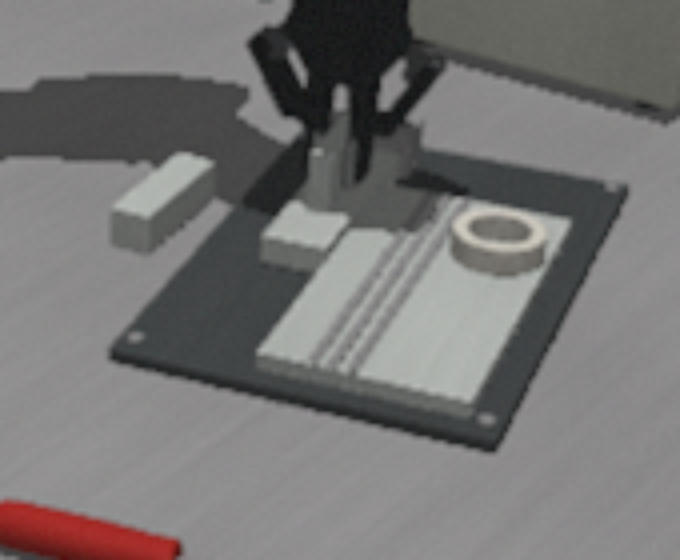

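The wrist crop shows the bar's end closed against the stop and its side tight to the panel. The scene view shows the tape roll and offcut unmoved, and forces are steady. I hand it in.

```bash
python3 -c "
from workcell import bot
print(bot.job_done())"
```

```text
the job is handed in; nothing more can be done
None
```

I handed the job in at about 20.5 s of the 61 s. The gripper was still holding the straightedge flush to the panel and pressed against the stop. The hand-in reports no verdict.

**What I did:** I gripped the aluminium bar by its raised grip and set it on the base plate at about y = −12 mm, with the plunger still fully out. I then slid it about 65 mm along the edge in small steps until it met the stop.

**Last checks:**
- **Stop contact:** the bar stopped advancing at 53.4 mm while the push rose from 17 to about 31 N. The wrist image shows no gap and no brass showing at the stop. I estimate 15–20 N on the stop after the spring and friction. The contact force and plunger travel were not measured directly.
- **Flush and flat:** the centre line is about 22.2 mm from the edge, with 5–6 N pressing against the panel. The tool tilt is about 0.005 rad.
- **Grip:** set to 60 N, with an opening of 15.3 mm on the 16 mm grip. The arm was at rest.
- **Bystanders:** none were touched. The last views show the tape roll and offcut in place; I did not re-measure the others.

**What disagreed or went wrong:**
- **Wedged first push:** my first try to push the bar sideways while it lay on the plate wedged it, with 69 N vertical at the wrist and the bar tilted. I lifted it 3 mm, moved it to the panel in the air and lowered it again. I do not think it slipped in the jaws.
- **Stop position:** contact came 2–3 mm further along than I had measured.
- **Edge angle:** the panel edge proved turned about 0.4° more than my first estimate, and I corrected for it during the slide.

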